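# Slide the drying stone home under the draining rack

## Robot

A 6-joint arm with a two-finger parallel gripper is mounted at the origin on the work surface. World frame = base frame: x ahead of the robot, y to its left, z up, the work surface at z = 0. Lengths are in m, angles in rad, forces in N, time in s.
With the tool pointing down it reaches from about 0.375 to 0.975 m from the base axis. Payload 3.8 kg.
Tool frame: the origin (TCP) lies midway between the tips of the shut fingers; the grasp point (between the pads) lies 19 mm behind it (env.pinch_z is the distance from the TCP to the grasp point, in m); z points along the fingers, y is the line along which they close (so a half turn about z gives the same grasp; the last joint's range is limited). The gripper opens to 88 mm and grips with 3 to 60 N. Pads are 18 mm wide; open, the fingers measure 123 mm over their backs; the gripper's body (75 mm by 187 mm) begins 45 mm behind the grasp point.
Start: joints at [-1.296, 0.264, 1.604, -0, 1.274, -0.037], TCP at [0.207, -0.642, 0.239] pointing down, gripper open.
Joint ranges: [-2.63, 2.63], [-0.94, 2.18], [0.31, 2.57], [-1.31, 4.45], [0, 2.66], [-2.55, 2.55]. Speed limits (rad/s): [2.57, 2.57, 3.14, 3.14, 3.14, 3.14].

## Interface

Orientations are given as a unit quaternion [w, x, y, z].
In Python, from workcell import env, viewer gives the robot as it stands. Calls block until the motion is done:
- env.movep(position, orientation): joint-space move of the TCP to a pose.
- env.move_straight(position, v=0.15, rot=None): straight line of the TCP; rot=None keeps the orientation; v is the mean speed in m/s.
- env.movej(angles): joint-space move.
- env.grip(opening, newtons=None): finger opening in m; newtons is the grip in N (None keeps the last); returns when the fingers have stopped.
- env.hold(seconds).
- env.solve_ik(position, orientation): joint angles nearest the present ones, or None.
- viewer.capture(name): name is "side" or "top"; returns a dict with "image" (480x640x3 uint8, blue, green, red), "z_map" (480x640 float32, m along the optical axis (not along the pixel's ray), 0 where there is no reading), "fx", "fy", "cx", "cy" (pixels), "rvec" (rotation vector, rad) and "tvec" (3), from world to camera coordinates, as OpenCV has them. Camera axes: x right, y down, z forward; pixel columns grow to the right and rows downward; lengths in m; the calibration is good to about 2 mm. A picture is of the moment at which its call begins.
A pose or a line that the arm cannot do raises env.IKError and nothing moves.
- env.finish_job(): hands the job in; it is judged then, once.
Readings, each from a call of its own:
- env.get_clock(): time.
- env.get_qpos(): joint angles.
- env.get_joint_velocities(): joint speeds.
- env.get_joint_efforts(): joint torques, N m.
- env.get_ee_pos(): TCP position.
- env.get_eef_rot(): TCP orientation.
- env.get_force(): force on the tool from outside, world axes, zero at the start.
- env.get_ft_torque(): the same for the moment, N m.
- env.get_gripper_width(): finger opening in m.
- env.get_gripper_force(): force on a finger pad.
Only numpy, scipy, OpenCV 4.12 (cv2) and the standard library are available. Lean on these libraries where they do the work, as an engineer would, in place of code of your own. Each camera call takes 0.05 s, during which the arm holds its last target. There are 200 camera calls.

## Task

Slide the flat drying stone under the low draining rack, beneath the dripping sieve, by pushing it along the counter with the fingertips: it goes in between the rack's feet until it lies square and fully home against the wire at the back. Push it gently and keep it flat on the counter, without lifting or tipping it. Do not knock the rack or shift the kettle, bottle, egg cup and funnel that stand around it.

Things in the scene. Friction and masses are not known exactly. Their poses are not given: they have to be found in the camera images.
- slab: Drying stone: a flat solid light grey slab with drain grooves in its top, loose on the counter on the robot's side of the rack, 0.3 to 0.6 kg. 140 mm along its x, 180 mm along its y, 20 mm thick, with plain upright edges. Origin at the centre of its underside; x points roughly at the rack, z up.
- rack: Narrow steel-wire draining rack, fixed: the low bridge. Origin on the counter at its centre; x from its open front (robot's side) to its back. Wire deck 120 mm along x, 210 mm along y, 28 to 34 mm above the counter (8 mm headroom over the slab). Wire sled feet run along x at y = -105 and +105 mm, 202 mm clear between them. Outer face of front wire at x = -63 mm.
- rack_home (a point): On the counter, rack axes: where the slab's origin lies when the slab is fully home, 13 mm in front of the rack's origin. The slab's rear edge then touches the rack's low rear cross wire (11 mm up, 6 mm thick, rigid; front face 70 mm beyond this point) and its front edge stands 20 mm out from the front wire. About 11 mm of play each side.
- rack_sieve (a point): Centre of the small sieve that hangs head down, clipped by its handle to a rail on two posts along the back of the rack (60 mm behind the rack's origin, rail 235 mm above the counter, clip to 260 mm). Sieve 68 mm across, 55 mm above the counter at its lowest, 36 mm deep in front of the rail.
- kettle: Compact steel travel kettle with black base, lid and side handle, 120 mm across the base, 105 mm from its axis to the back of the handle (+y), 159 mm high. Stands beside the rack on its +y side. Origin at the centre of its underside. Leave it alone.
- bottle: Empty amber glass bottle, 62 mm across, 166 mm high. Origin at the centre of its underside. Stands to one side, at least 60 mm from the slab. Leave it alone.
- egg_cup: White ceramic egg cup, 49 mm across the rim, 56 mm high. Origin at the centre of its underside. Stands to one side. Leave it alone.
- funnel: Hard silicone funnel, collapsed flat, lying mouth down with the spout up: 104 mm across, 48 mm high, hanging tab to 68 mm from its axis (+y). Origin at the centre of its underside. Stands to one side. Leave it alone.
Mind the look-alikes: they are no part of the job. Several things have the shape of the slab; the one meant has the colours described above.

How it is judged:
By the outcome, as a careful person would: the job done as asked, in the order asked, and still so for the second after the job is handed in, with the robot touching nothing.
It also fails if it takes over 72 s, if anything falls off the work surface, if the arm or the gripper's body presses on something with over 40 N, if the wrist force passes 120 N, or if a joint passes its speed limit or range.

## Working session

There is one attempt and no reset: what is moved stays moved. The work goes in short steps, each a Python script; the robot and the scene stay as the last script left them, time stands still between calls to the robot, and variables do not carry over. Pictures are saved under pics/ and viewed, at most 10 in all, crops included, and the job is handed in when it is done.

```bash
mkdir -p pics
cat > h.py <<'E'
import numpy as np, cv2
from workcell import env, viewer
def cap(n):
    c=viewer.capture(n); return c
def world(c):
    R,_=cv2.Rodrigues(np.array(c['rvec'],float)); t=np.array(c['tvec'],float).ravel()
    v,u=np.mgrid[0:480,0:640]; z=c['z_map'].astype(float)
    P=np.stack([(u-c['cx'])/c['fx']*z,(v-c['cy'])/c['fy']*z,z],-1)
    W=(P-t)@R
    W[z<=0]=np.nan
    return W
E
python3 - <<'E'
from h import *
for n in('top','side'):
    c=cap(n); cv2.imwrite(f'pics/{n}0.png',c['image']); np.save(f'pics/{n}0.npy',world(c))
    R,_=cv2.Rodrigues(np.array(c['rvec'],float)); print(n,-R.T@np.array(c['tvec']).ravel())
print(env.get_clock(),env.get_eef_rot())
E
```

```text
top [0.46918852 0.02548304 1.05908021]
side [0.21353323 0.85186428 0.90752853]
0.1 [-1.00010065e-03  9.87872478e-01  1.55264139e-01 -1.22806119e-04]
```

View pics/top0.png

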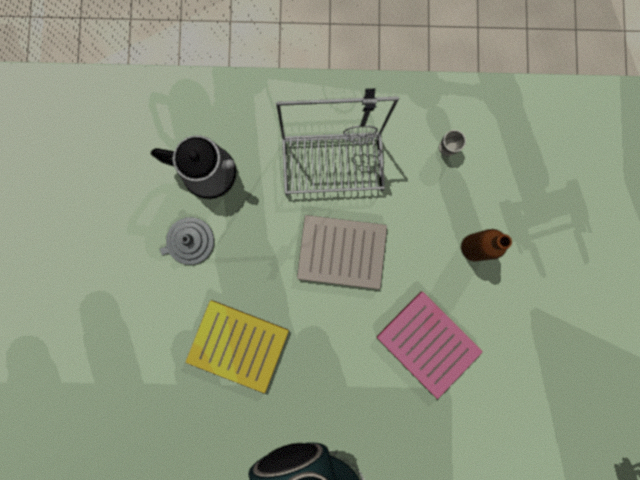

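View pics/side0.png

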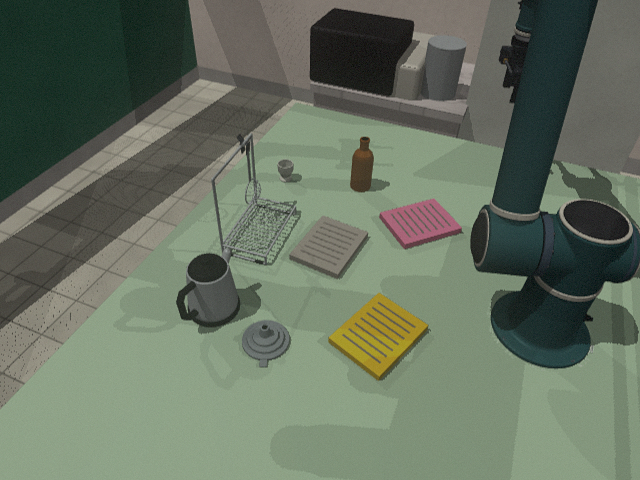

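The top view shows three slab shapes: light grey at (343,253), yellow at (238,346) and pink at (430,345). The grey one fits the description and lies in front of the rack, which is at (335,165). Next I measure both and confirm the slab in a crop.

```bash
cat >> h.py <<'E'
def proj(c,p):
    q,_=cv2.projectPoints(np.array(p,float).reshape(-1,1,3),np.array(c['rvec'],float),np.array(c['tvec'],float),np.array([[c['fx'],0,c['cx']],[0,c['fy'],c['cy']],[0,0,1]]),None); return q[:,0]
def slab_pose(c):
    W=world(c); im=c['image'].astype(int); hsv=cv2.cvtColor(c['image'],cv2.COLOR_BGR2HSV)
    m=(abs(W[...,2]-.02)<.009)&(im[...,2]>=im[...,1])&(hsv[...,1]<70)&(im[...,1]>70)
    m=cv2.morphologyEx(m.astype(np.uint8),cv2.MORPH_OPEN,np.ones((3,3)))
    n,l,s,ce=cv2.connectedComponentsWithStats(m); k=1+np.argmax(s[1:,4]); m=l==k
    P=W[m]
    # project the outline's pixels onto plane z=.02
    cn=max(cv2.findContours(m.astype(np.uint8),0,1)[0],key=cv2.contourArea)
    r=cv2.minAreaRect((P[:,:2]*1000).astype(np.float32))
    return r,np.median(P[:,2]),m
E
python3 - <<'E'
from h import *
c=cap('top'); r,z,m=slab_pose(c); print(r,z,m.sum())
W=world(c)
b=cv2.boxPoints(r)/1000; print(b)
# rack deck
sel=(W[...,2]>.022)&(W[...,2]<.045); sel[:130]=0; sel[205:]=0; sel[:,:270]=0; sel[:,400:]=0
P=W[sel]; print('rack',sel.sum(),cv2.minAreaRect((P[:,:2]*1000).astype(np.float32)),np.median(P[:,2]))
for nme,(x0,x1,y0,y1) in dict(kettle=(150,240,130,205),funnel=(158,218,212,270),egg=(438,470,125,170),bottle=(455,515,225,265)).items():
    w=W[y0:y1,x0:x1].reshape(-1,3); w=w[w[:,2]>.012]; print(nme,np.nanmin(w,0).round(3),np.nanmax(w,0).round(3))
im=c['image'].copy()
o=im[80:300,260:420]; o=cv2.resize(o,None,fx=2.7,fy=2.7,interpolation=cv2.INTER_CUBIC)
def dr(p):
    q=((proj(c,p)-[260,80]+.5)*2.7).astype(int); cv2.polylines(o,[q],True,(0,0,255),1)
dr(np.c_[b,np.full(4,.02)])
dr(np.c_[cv2.boxPoints(cv2.minAreaRect((P[:,:2]*1000).astype(np.float32)))/1000,np.full(4,.034)])
cv2.imwrite('pics/crop1.png',o)
E
```

```text
((532.2164306640625, -48.64923858642578), (179.79641723632812, 139.91207885742188), 84.04232788085938) 0.02103835277493406 5341
[[ 0.45330736 -0.1308009 ]
 [ 0.59246373 -0.14532289]
 [ 0.61112547  0.03350243]
 [ 0.47196913  0.04802441]]
rack 1629 ((723.8944091796875, -25.544540405273438), (126.83097076416016, 216.2225799560547), 3.7904574871063232) 0.034340316559189066
kettle [0.644 0.172 0.012] [0.753 0.343 0.164]
funnel [0.5   0.23  0.012] [0.6   0.332 0.054]
egg [ 0.747 -0.306  0.014] [ 0.794 -0.257  0.062]
bottle [ 0.517 -0.363  0.012] [ 0.577 -0.308  0.172]
```

View pics/crop1.png

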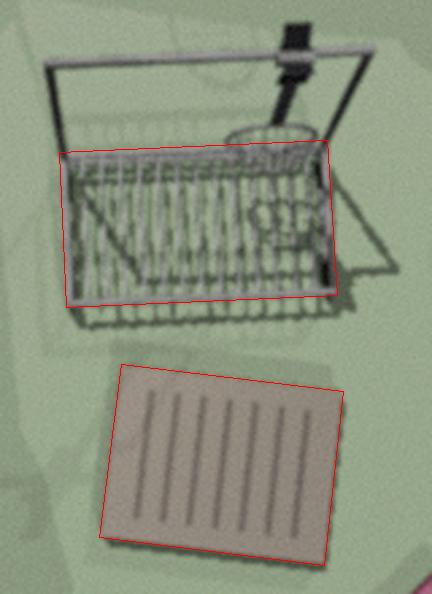

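The crop confirms the grey grooved slab at world (0.532, -0.049), heading -6.0°, with its outline measuring 180x140. The rack outline measures 127x216 with its centre at (0.724, -0.026), heading +3.8°. Both match the given sizes.

Plan: push the near edge with the two open fingertips, turning the slab square over about 40 mm, then check the camera.

```bash
cat >> h.py <<'E'
RA=np.radians(3.79); RO=np.array([.7239,-.0255]); 
def r2w(p,a=RA,o=RO):
    p=np.asarray(p,float); return o+np.array([np.cos(a)*p[0]-np.sin(a)*p[1],np.sin(a)*p[0]+np.cos(a)*p[1]])
def w2r(p):
    d=np.asarray(p)-RO; return np.array([np.cos(RA)*d[0]+np.sin(RA)*d[1],-np.sin(RA)*d[0]+np.cos(RA)*d[1]])
def Q(th): return np.array([0,np.cos(th/2),np.sin(th/2),0])
def slab_rack(c):
    r,z,m=slab_pose(c); (x,y),(w,h),a=r
    a=(a+45)%90-45
    return w2r([x/1e3,y/1e3])*1000,a-3.79,(w,h),m.sum()
Z=.009
def st(tag): print(tag,round(env.get_clock(),2),np.round(env.get_ee_pos(),4),np.round(env.get_force(),1),flush=True)
E
python3 - <<'E'
from h import *
S=np.array([.5322,-.0486]); th=np.radians(-5.96)
e=r2w([-.07-.009-.02,0],th,S)
env.movep([*e,.25],Q(th)); print(env.get_qpos().round(2) if hasattr(env.get_qpos(),'round') else env.get_qpos())
env.move_straight([*e,.05],v=.15); env.move_straight([*e,Z],v=.06); st('down')
for k in range(1,9):
    p=r2w([-.099+.003*k,0],th,S); env.move_straight([*p,Z],v=.03); f=env.get_force(); st(k)
    if np.hypot(f[0],f[1])>.8: break
c=cap('top'); cv2.imwrite('pics/top1.png',c['image']); print(slab_rack(c))
E
```

```text
[-0.15 -0.21  2.07 -0.    1.28  1.53]
down 4.77 [ 0.4339 -0.0384  0.009 ] [-0.1  0.   0.1]
1 5.02 [ 0.4375 -0.0388  0.0095] [0.4 0.3 0.5]
2 5.27 [ 0.4401 -0.039   0.0092] [ 0.2 -0.  -0.5]
3 5.52 [ 0.4429 -0.0393  0.0091] [ 0.8  0.2 -0.3]
(array([-184.7262404 ,  -11.80735406]), -9.190772094726562, (179.81434631347656, 124.12503814697266), np.int64(4216))
```

Run:
```python
from h import *
S=np.array([.5322,-.0486]); th=np.radians(-5.96)
for k in range(1,10):
    p=r2w([-.090+.0025*k,0],th,S); env.move_straight([*p,Z],v=.025); f=env.get_force(); st(k)
    if np.hypot(f[0],f[1])>1.3: break
for i in range(2): env.hold(.1); st('h')
c=cap('top'); cv2.imwrite('pics/top1.png',c['image'][120:420,180:500].repeat(2,0).repeat(2,1)); print(slab_rack(c), env.get_ft_torque())
```

```text
1 5.82 [ 0.4454 -0.0395  0.0091] [ 0.4 -0.3 -0.1]
2 6.07 [ 0.4479 -0.0398  0.009 ] [0.1 0.3 0.2]
3 6.32 [ 0.4504 -0.0401  0.0091] [ 0.3 -0.1 -0.4]
4 6.57 [ 0.4525 -0.0403  0.0089] [-1.2  0.1 -1.1]
5 6.82 [ 0.4527 -0.0403  0.0085] [-5.7  0.5  5.3]
h 6.92 [ 0.4528 -0.0402  0.0086] [-6.4  0.1  4.1]
h 7.02 [ 0.4528 -0.0403  0.0086] [-6.4 -0.   4.7]
(array([-178.43045984,  -12.88633998]), -9.268080749511718, (179.88243103027344, 112.63693237304688), np.int64(3626)) [6.18428790e-02 9.13197957e-01 3.11089191e-04]
```

View pics/top1.png

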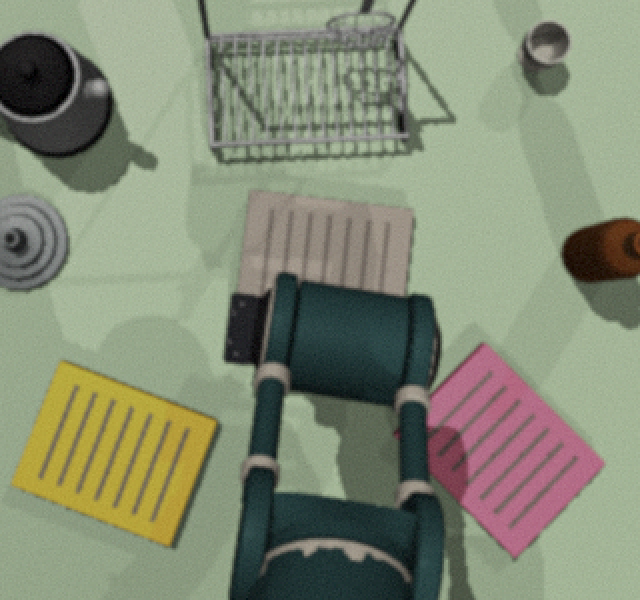

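Both fingertips have met the near edge (seen at about (270,300)–(410,300) in the enlarged view), with TCP x at 0.4525 and about 6 N. The other objects are clear, so I start the turning push.

Run:
```python
from h import *
p0=w2r([.4552,-.0405]); p1=np.array([-.228,p0[1]]); a0=np.radians(-9.75); print(p0)
for s in np.linspace(0,1,9)[1:]:
    p=p0+s*(p1-p0); w=r2w(p); 
    env.move_straight([*w,Z+.0005],v=.025,rot=Q(RA+a0*(1-s))); st(round(s,2))
c=cap('top'); print(slab_rack(c),w2r(env.get_ee_pos()[:2]))
b=cv2.boxPoints(slab_pose(c)[0])/1000; print([w2r(q).round(4) for q in b])
```

```text
[-0.26910385  0.00279381]
0.12 7.42 [ 0.4595 -0.04    0.009 ] [-3.3  0.6 -0.9]
0.25 7.78 [ 0.4657 -0.0398  0.0095] [-2.  -0.4 -0.7]
0.38 8.14 [ 0.4708 -0.0395  0.0096] [-3.1 -0.3 -0.4]
0.5 8.5 [ 0.4759 -0.0392  0.0096] [-2.1 -1.8  0.2]
0.62 8.86 [ 0.481  -0.0388  0.0095] [-2.2 -0.7 -1. ]
0.75 9.22 [ 0.4861 -0.0384  0.0095] [-1.6 -0.8  1. ]
0.88 9.57 [ 0.4913 -0.0381  0.0095] [-2.  -1.2  0. ]
1.0 9.93 [ 0.4964 -0.0378  0.0095] [-1.8 -0.7 -0.4]
(array([-131.04949671,    1.95049446]), 1.3892049407958984, (110.67416381835938, 179.41993713378906), np.int64(3083)) [-0.22781696  0.00281451]
[array([-0.1885,  0.0903]), array([-0.1842, -0.0891]), array([-0.0736, -0.0864]), array([-0.0779,  0.093 ])]
```

The slab is square to about 1° and centred to about 2 mm, so it can go straight in.

Run:
```python
from h import *
y=.0028
for x in np.r_[np.arange(-.218,-.105,.01),-.104]:
    w=r2w([x,y-.002*(x+.228)/.12]); env.move_straight([*w,Z+.0005],v=.04,rot=Q(RA)); f=env.get_force()
    if np.linalg.norm(f)>8: st('stop'); break
st('a')
for x in np.arange(-.102,-.084,.0015):
    w=r2w([x,.0008]); env.move_straight([*w,Z+.0005],v=.015); f=env.get_force(); print(round(x,4),w2r(env.get_ee_pos()[:2]).round(4),np.round(f,1))
    if np.linalg.norm(f)>9: break
env.hold(.2); st('end'); print(w2r(env.get_ee_pos()[:2]),env.get_ft_torque())
for n in('top','side'):
    c=cap(n); im=c['image']; o=im[90:320,240:440] if n=='top' else im[130:290,180:400]
    cv2.imwrite(f'pics/{n}2.png',cv2.resize(o,None,fx=2.5,fy=2.5))
```

```text
a 15.03 [ 0.6197 -0.0316  0.0094] [-3.7 -0.5  1.6]
-0.102 [-0.1028  0.0008] [-5.2 -0.4  2.5]
-0.1005 [-0.1014  0.0008] [-5.6  0.1  2.6]
-0.099 [-0.0999  0.0008] [-5.7 -0.   2.3]
-0.0975 [-0.0984  0.0008] [-4.  -0.1  2.5]
-0.096 [-0.0969  0.0009] [-5.   0.1  1.9]
-0.0945 [-0.0954  0.0008] [-5.3 -1.2  2.9]
-0.093 [-0.0938  0.0009] [-5.3 -0.5  2.8]
-0.0915 [-0.0934  0.0008] [-8.5 -1.   5.7]
end 17.27 [ 0.6306 -0.0308  0.0094] [-8.6 -1.9  5.8]
[-0.09344052  0.00084243] [-0.15297643  1.29691431  0.00398872]
```

View pics/top2.png

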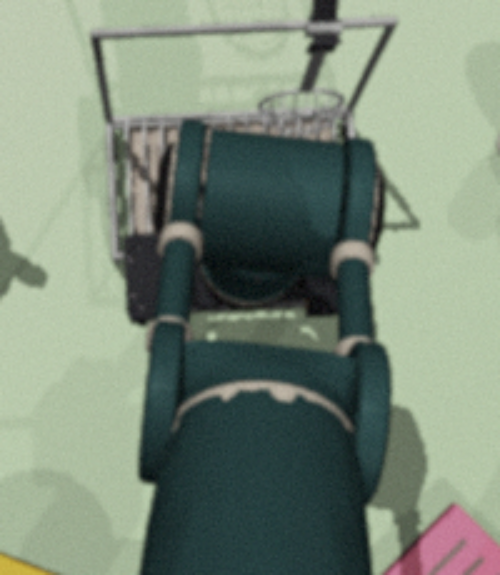

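View pics/side2.png

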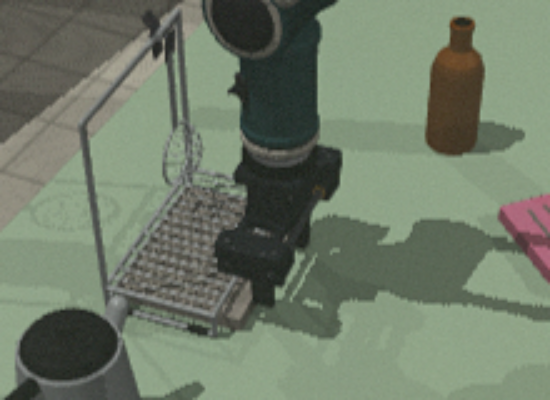

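The slab is under the deck and stopped where home was predicted (TCP at -93.4 mm). I press slightly more to seat both corners, then back off and check.

Run:
```python
from h import *
for x in (-.090,-.0885,-.087):
    w=r2w([x,.0008]); env.move_straight([*w,Z+.0005],v=.015); env.hold(.1); f=env.get_force(); print(x,w2r(env.get_ee_pos()[:2]).round(4),np.round(f,1),np.round(env.get_ft_torque(),2))
    if np.linalg.norm(f)>14: break
w=r2w([-.095,.0008]); env.move_straight([*w,Z+.0005],v=.02)
w=r2w([-.15,.0008]); env.move_straight([*w,Z+.0005],v=.06)
env.move_straight([*w,.25],v=.15)
env.movep([.40,-.30,.30],Q(RA)) ; st('clear')
c=cap('top'); im=c['image']; cv2.imwrite('pics/top3.png',cv2.resize(im[90:220,260:420],None,fx=4,fy=4,interpolation=cv2.INTER_CUBIC))
W=world(c); hsv=cv2.cvtColor(im,cv2.COLOR_BGR2HSV)
i2=im.astype(int)
m=(abs(W[...,2]-.02)<.008)&(i2[...,2]>=i2[...,1]-2)&(hsv[...,1]<70); m[:130]=0;m[230:]=0;m[:,:275]=0;m[:,400:]=0
P=np.array([w2r(q) for q in W[m][:,:2]]); print(len(P),np.percentile(P,[1,99],axis=0).round(4))
for lo in np.arange(-.09,.09,.02):
    s=P[(P[:,1]>=lo)&(P[:,1]<lo+.02)]; print(round(lo,2),s[:,0].min().round(4) if len(s) else None,s[:,0].max().round(4) if len(s) else None)
```

```text
-0.09 [-0.0934  0.0008] [-13.2  -0.2   9.3] [-0.22  1.91 -0.  ]
clear 22.16 [ 0.4004 -0.2994  0.2997] [ 0.2 -0.7  0.1]
4270 [[-0.0827 -0.0882]
 [ 0.0601  0.0879]]
-0.09 -0.0831 0.0607
-0.07 -0.083 0.06
-0.05 -0.0835 0.0605
-0.03 -0.0834 0.0612
-0.01 -0.0834 0.0618
0.01 -0.0834 0.0613
0.03 -0.0833 0.0618
0.05 -0.0833 0.0627
0.07 -0.0834 0.0614
```

View pics/top3.png

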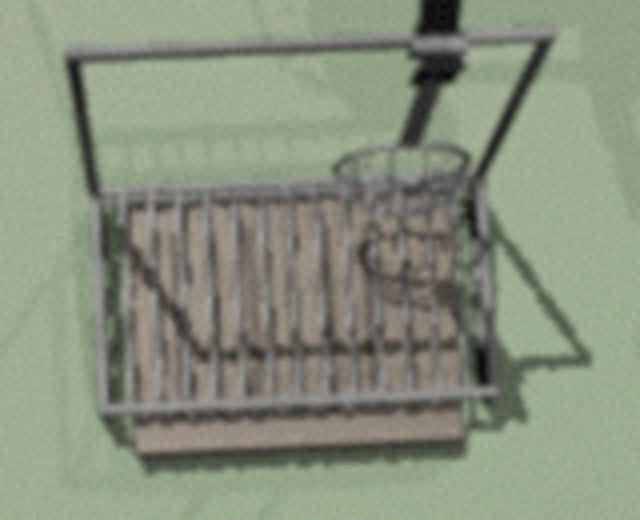

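The picture shows the slab square under the rack. Its front edge runs parallel to the front wire, from (140,450) to (465,440), at -83.3 mm ±0.2 mm against the -83 mm expected. It is centred and everything around it stands untouched, so I hand in.

```bash
python3 -c "
from h import *
print(env.finish_job())"
```

```text
the job is handed in; nothing more can be done
None
```

The grey drying stone is under the rack, square and home against the back wire (front edge measured at -83.3 mm against -83 mm expected), nothing else was knocked or shifted as far as the pictures show, and the job was handed in at about 22 s.

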